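# Feel round the bead line of a scooter tyre

### The arm

A 7-joint arm with a two-finger parallel gripper is mounted at the origin on the work surface. World frame = base frame: x ahead of the robot, y to its left, z up, the work surface at z = 0. Lengths are in m, angles in rad, forces in N, time in s.
With the tool pointing down it reaches from about 0.35 to 0.9 m from the base axis. Payload 19.9 kg.
Tool frame: the origin (TCP) lies between the finger pads, 19 mm behind the fingertips; this is the grasp point; z points along the fingers, y is the line along which they close (so a half turn about z gives the same grasp; the last joint's range is limited). The gripper opens to 94 mm and grips with 3 to 60 N. Pads are 16 mm wide; open, the fingers measure 119 mm over their backs; the gripper's body (75 mm by 177 mm) begins 78 mm behind the grasp point.
Start: joints at [1.228, 0.417, -0.01, 1.614, 0.005, 1.111, -0.053], TCP at [0.186, -0.597, 0.224] pointing down, gripper open.
Joint ranges: [-2.81, 2.81], [-0.39, 2.02], [-1.27, 1.25], [0.06, 2.57], [-1.19, 4.33], [0.19, 2], [-2.82, 2.82]. Speed limits (rad/s): [1.89, 1.89, 2.39, 2.39, 3.01, 3.01, 3.01].

### API

Orientations are given as a rotation vector (axis times angle).
In Python, from cell import arm gives the robot as it stands.
- The arm moves only by the tool servo_tool, never from a script. Its argument "plan" is a list of rows, each a list of 3 entries, a list of its own where there are three numbers: the shift along the tool's x, y, z in cm, then the turn, a rotation vector about the tool's x, y, z in rad, then the finger opening in cm, from 0 to 9.4. In form: [[[tx, ty, tz], [rx, ry, rz], jaw], ...]. A call has exactly 8 rows; each row is the pose to reach, as a shift and turn from the pose commanded when the call began, along the tool's axes at that moment; what a row does not reach only later rows make up. A row lasts 1/8 s, in which the tool goes at most 62.5 mm and 10.7 degrees, less where a joint would pass 70% of its speed; a pose out of reach is approached as far as the arm can. A call with a gripper value outside its range is refused whole. The fingers move at their own pace and stop on an object; "force" is the grip in N (left out, the last holds). Time passes only in rows, so rows that repeat a pose let the fingers close, or fill a call up. It gives the time, the measured TCP pose, the force, the opening and the grip force at its end, in the units of the state.
- arm.observe(): the state, without advancing time (a new reading comes with each control period).
- arm.grab_frame(name): name is "scene" or "side" or "wrist"; returns (picture, depth): 420x560x3 uint8, blue, green, red; 420x560 float32, m along the optical axis (not along the pixel's ray), 0 where there is no reading.
- arm.get_calibration(name): a dict with "intrinsics" (3x3 intrinsics, pixels), "rvec" (rotation vector, rad) and "tvec" (3), from world to camera coordinates, as OpenCV has them. Camera axes: x right, y down, z forward; pixel columns grow to the right and rows downward; lengths in m; the calibration is good to about 2 mm. A picture is of the moment at which its call begins: read the wrist's pose just before it. get_calibration takes no time and is no camera call; for the wrist camera it gives the pose at the moment of the call.
- arm.close_job(): hands the job in; it is judged then, once.
The state is a dict: "time_s": time; "joint_pos": joint angles; "dq": joint speeds; "joint_efforts": joint torques, N m; "eef_pos": TCP position; "eef_rot": TCP orientation; "contact_force": force on the tool from outside, world axes, zero at the start; "ft_torque": the same for the moment, N m; "width": finger opening in m; "grip_force": force on a finger pad.
Only numpy, scipy, OpenCV 4.12 (cv2) and the standard library are available. Lean on these libraries where they do the work, as an engineer would, in place of code of your own. Each camera call takes 0.05 s, during which the arm holds its last target. There are 200 camera calls.

### The job

A tyre has just been fitted to the scooter wheel lying on the bench; check that its bead has seated evenly. With the fingers closed, put the fingertips lightly on the pale raised line moulded round the tyre's upper side, next to the valve with the red cap, and run them along that line clockwise (seen from above) one full turn, without lifting off on the way, until they are back at the valve; then lift clear. Only stroke it: do not press hard, do not shift or lift the wheel, and leave the other things on the bench where they lie.

Things in the scene. Friction and masses are not known exactly. Their poses are not given: they have to be found in the camera images.
- wheel: scooter wheel with black air-filled tyre lying flat on the bench, 216 mm across, 52 mm thick, 1.4 kg, loose. Origin: centre of its underside, on the bench; z up; its x points from the hub to the valve. The moulded line is a pale raised rubber ring on top, concentric with the wheel: middle at 78 mm radius, 6 mm wide, flat top 52 mm above the bench, the wheel's highest part
- valve (a point): tip of the red valve cap, between the wheel's hub and rim, 38 mm from the wheel's axis along its x and 46 mm above the bench
- line_start (a point): point of the moulded line next to the valve, on its top, 78 mm from the wheel's axis along its x: the turn starts and ends here. The line stands 3 mm proud of the sidewall outside it and 7 mm above the silver rim lip inside it; it yields about 1 mm for every 5 N of push
- tin: round white plastic patch tin with clip-on lid, 95 mm across, 60 mm tall. Bystander; origin at the middle of its underside
- lever: yellow plastic tyre lever, 125 x 17 x 10 mm, lying along its x. Bystander; origin at the middle of its underside
- scraper: steel scraper with wooden handle, 185 x 50 x 16 mm, lying along its x, blade to +x. Bystander; origin at the middle of its underside
- gauge: black round pressure gauge lying face up, dial 64 mm across, 34 mm tall, brass stem and black chuck to its +x, 94 mm from its centre. Bystander; origin at the middle of its underside
- key: aluminium valve core key, a small cross 68 x 30 x 9 mm, long along its x. Bystander; origin at the middle of its underside
- bowl: steel small-parts bowl, 100 mm across, 35 mm tall. Bystander; origin at the middle of its underside
- spanner: steel spanner, 160 mm long, lying along its x. Bystander; origin at the middle of its underside

How it is judged:
On the way, in this order (a step that is already met when the one before it is completed fails the run):
1. the fingertips touch the moulded line beside the valve (contact force between the fingers and line0 above 0.2 N), for 0.05 s.
2. the fingertips touch the moulded line 40 degrees on from the valve (contact force between the fingers and line8 above 0.2 N), for 0.05 s.
3. the fingertips touch the moulded line 80 degrees on from the valve (contact force between the fingers and line7 above 0.2 N), for 0.05 s.
4. the fingertips touch the moulded line 120 degrees on from the valve (contact force between the fingers and line6 above 0.2 N), for 0.05 s.
5. the fingertips touch the moulded line 160 degrees on from the valve (contact force between the fingers and line5 above 0.2 N), for 0.05 s.
6. the fingertips touch the moulded line 200 degrees on from the valve (contact force between the fingers and line4 above 0.2 N), for 0.05 s.
7. the fingertips touch the moulded line 240 degrees on from the valve (contact force between the fingers and line3 above 0.2 N), for 0.05 s.
8. the fingertips touch the moulded line 280 degrees on from the valve (contact force between the fingers and line2 above 0.2 N), for 0.05 s.
9. the fingertips touch the moulded line 320 degrees on from the valve (contact force between the fingers and line1 above 0.2 N), for 0.05 s.
10. the fingertips touch the moulded line back beside the valve, the turn complete (contact force between the fingers and line0 above 0.2 N), for 0.05 s.
At the end, for the whole second after the job is handed in: The fingertips touched the line beside the valve, at every 40 degrees clockwise (contact within some 7 mm of each point) and beside the valve again; wheel at rest within 12 mm of where it lay, its valve within 20 mm, other things within 12 mm (distance of each of wheel, tin, lever, scraper, gauge, key, bowl, spanner from where it was at the start of the episode below 0.012 m and distance of valve from where it was at the start of the episode below 0.02 m and linear speed of wheel below 0.01 m/s).
It fails at once if the fingers press on the wheel with more than 25 N (contact force between the fingers and wheel above 25 N).
It fails at once if away from the valve, the fingertips come off the line (tool point over the wheel, 6 to 14 mm above its height in contact) (horizontal distance between the grasp point and wheel below 0.1 m and x of the grasp point in the frame of wheel below 0.045 m and z of the grasp point in the frame of wheel between 0.077 and 0.085 m).
It fails at once if the wheel is shifted more than 12 mm, lifted or turned (valve more than 20 mm) (distance of wheel from where it was at the start of the episode above 0.012 m or distance of valve from where it was at the start of the episode above 0.02 m).
It fails at once if another thing on the bench is moved more than 12 mm (distance of any of tin, lever, scraper, gauge, key, bowl, spanner from where it was at the start of the episode above 0.012 m).
It also fails if it takes over 61 s, if anything falls off the work surface, if the arm or the gripper's body presses on something with over 40 N, if the wrist force passes 120 N, or if a joint passes its speed limit or range.

## Working session

There is one attempt and no reset: what is moved stays moved. The work goes in short steps, Python scripts to look and compute and a tool call to move; the robot and the scene stay as the last step left them, time stands still between calls to the robot, and variables do not carry over. Pictures are saved under pics/ and viewed, at most 10 in all, crops included, and the job is handed in when it is done.

Besides the shell and the picture viewer there is one more tool, called after "Emit:" in YAML: its name, and indented under it one key for each argument. servo_tool: Moves the arm, as the interface text tells. Its arguments: {"type":"object","properties":{"plan":{"type":"array"},"force":{"type":"number"}},"required":["plan"]}

```bash
mkdir -p pics; python3 - <<'E'
from cell import arm
import cv2
s=arm.observe()
for k in ('time_s','eef_pos','eef_rot','contact_force','width'):print(k,s[k])
for n in ('scene','side'):
    p,d=arm.grab_frame(n);cv2.imwrite(f'pics/{n}0.png',p)
    print(n,arm.get_calibration(n))
E
```

```text
time_s 0.0
eef_pos [ 0.18568051 -0.59642459  0.22364178]
eef_rot [-3.10473073e+00 -4.72171882e-01  3.89371811e-04]
contact_force [-0.24082003  0.06793179 -1.20056586]
width 0.0936830914087345
scene {'intrinsics': array([[448.19038618,   0.        , 289.71101618],
       [  0.        , 448.19038618, 212.42895506],
       [  0.        ,   0.        ,   1.        ]]), 'rvec': array([ 1.89098777,  1.39182028, -0.66679854]), 'tvec': array([-0.1546306, -0.248575 ,  1.6474557])}
side {'intrinsics': array([[441.56531925,   0.        , 275.75405978],
       [  0.        , 441.56531925, 213.31464413],
       [  0.        ,   0.        ,   1.        ]]), 'rvec': array([ 0.34874815, -2.77746184,  1.19821565]), 'tvec': array([0.46861842, 0.14009315, 1.09569103])}
```

View pics/scene0.png

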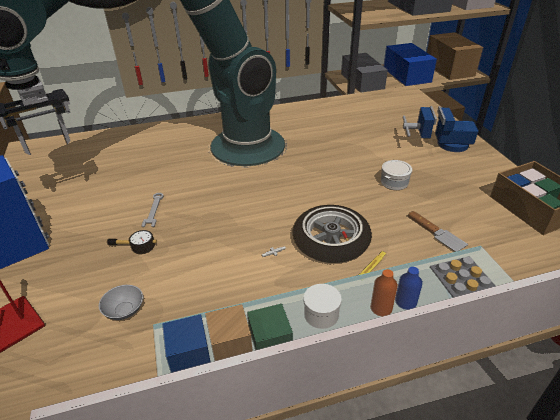

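View pics/side0.png

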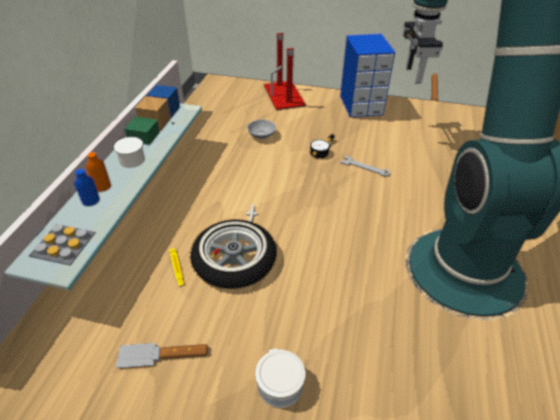

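The scene view shows the wheel at about (332,232), with the key to its left at (273,252) and the lever below at (373,262). The side view shows the wheel at (233,250), and the red cap probably at about (213,253). Next I'll measure the wheel in both views.

```bash
cat > h.py <<'E'
import numpy as np,cv2
from cell import arm
def cal(n):
    c=arm.get_calibration(n);return c['intrinsics'],cv2.Rodrigues(np.array(c['rvec']))[0],np.array(c['tvec']).ravel()
def ray(n,uv,z,C=None):
    K,R,t=C or cal(n);uv=np.atleast_2d(uv).astype(float)
    d=np.c_[uv,np.ones(len(uv))]@np.linalg.inv(K).T@R;o=-R.T@t
    return o+d*((z-o[2])/d[:,2])[:,None]
def circ(P):
    A=np.c_[2*P[:,:2],np.ones(len(P))];s=np.linalg.lstsq(A,(P[:,:2]**2).sum(1),rcond=None)[0]
    return s[0],s[1],np.sqrt(s[2]+s[0]**2+s[1]**2)
E
python3 - <<'E'
from h import *
out=[]
for n,(x0,y0,x1,y1) in {'scene':(285,195,380,270),'side':(183,210,285,292)}.items():
    p,d=arm.grab_frame(n);q=p[y0:y1,x0:x1];hsv=cv2.cvtColor(q,cv2.COLOR_BGR2HSV)
    m=((hsv[...,1]<70)&(hsv[...,2]>110)).astype(np.uint8)
    k,l,st,ce=cv2.connectedComponentsWithStats(m);i=1+st[1:,4].argmax()
    ys,xs=np.nonzero(l==i);h=cv2.convexHull(np.c_[xs,ys].astype(np.int32))[:,0]+[x0,y0]
    for z in (.045,.052):print(n,'line z',z,np.round(circ(ray(n,h,z)),4))
    rm=((hsv[...,0]<10)|(hsv[...,0]>172))&(hsv[...,1]>130)&(hsv[...,2]>60)
    k,l,st,ce=cv2.connectedComponentsWithStats(rm.astype(np.uint8))
    for j in range(1,k):
        if st[j,4]>2:
            print('red',st[j,4],ce[j]+[x0,y0],np.round(ray(n,ce[j]+[x0,y0],.044),4))
    K,R,t=cal(n);v,u=np.mgrid[y0:y1,x0:x1];z=d[y0:y1,x0:x1]
    P=(np.stack([(u-K[0,2])/K[0,0]*z,(v-K[1,2])/K[1,1]*z,z],-1)-t)@R
    print('height of line px',np.round(np.percentile(P[m>0][:,2],[50,90,97]),4))
    g=cv2.resize(q,None,fx=4,fy=4,interpolation=cv2.INTER_CUBIC);g[cv2.resize(m,None,fx=4,fy=4)*0>0]=0
    out.append(cv2.copyMakeBorder(g,0,340-g.shape[0],0,0,cv2.BORDER_CONSTANT) )
cv2.imwrite('pics/wheel1.png',np.hstack(out));print(np.hstack(out).shape)
E
```

```text
scene line z 0.045 [0.5607 0.1104 0.0818]
scene line z 0.052 [0.5682 0.1071 0.0811]
red 22 [344.18181818 234.27272727] [[0.6058 0.1278 0.044 ]]
height of line px [0.0435 0.052  0.0534]
side line z 0.045 [0.5686 0.1011 0.0839]
side line z 0.052 [0.5661 0.1071 0.0832]
red 26 [215.96153846 251.34615385] [[0.6011 0.1314 0.044 ]]
height of line px [0.0438 0.0516 0.0531]
(340, 788, 3)
```

View pics/wheel1.png

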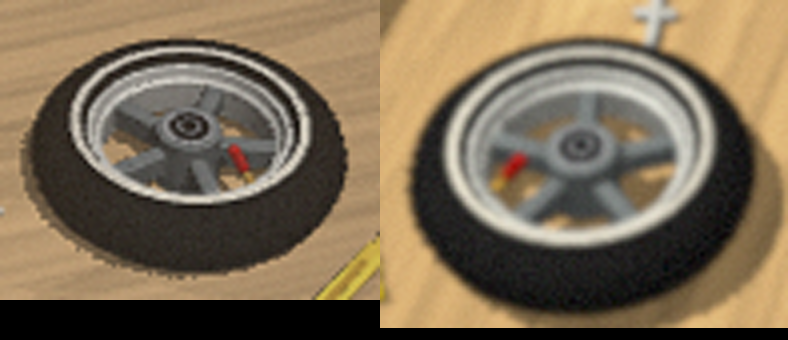

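Both views agree on a wheel centre of (0.567, 0.107), with the line top at about 0.052. The crop shows the red cap tip pointing to the hub and its stem running outward to about 32°. I'll go above the wheel with fingers closed and look from there.

Emit:
servo_tool:
  plan:
    - [[2,-2,-1],[0,0,0],0]
    - [[6,-5,-3],[0,0,0],0]
    - [[10,-8.5,-3],[0,0,0],0]
    - [[14,-12,-3],[0,0,0],0]
    - [[18,-15.5,-3],[0,0,0],0]
    - [[22,-19,-3],[0,0,0],0]
    - [[26,-22,-3],[0,0,0],0]
    - [[30,-25,-3],[0,0,0],0]
  force: 20

```text
time_s: 1.2
eef_pos: [0.3986, -0.2674, 0.2544]
eef_rot: [3.106, 0.472, 0.0]
contact_force: [0.4, -1.7, -0.4]
width: 0.0174
grip_force: 0.0
```

Emit:
servo_tool:
  plan:
    - [[4,-3.5,0],[0,0,0.05],0]
    - [[8,-7,0],[0,0,0.1],0]
    - [[12,-10.5,0],[0,0,0.15],0]
    - [[16,-14,0],[0,0,0.2],0]
    - [[20,-17,0],[0,0,0.25],0]
    - [[23,-19.5,0],[0,0,0.302],0]
    - [[24,-20.5,0],[0,0,0.302],0]
    - [[24,-20.5,0],[0,0,0.302],0]

```text
time_s: 2.2
eef_pos: [0.566, -0.0016, 0.254]
eef_rot: [-3.141, -0.002, 0.001]
contact_force: [-0.1, 0.1, -0.2]
width: 0.0003
grip_force: 0.0
```

```bash
python3 - <<'E'
from h import *
s=arm.observe()
for k in ('time_s','eef_pos','eef_rot','contact_force','width','joint_pos'):print(k,np.round(s[k],4))
C=cal('wrist');p,d=arm.grab_frame('wrist');cv2.imwrite('pics/wrist1.png',p);np.savez('w1.npz',p=p,d=d,K=C[0],R=C[1],t=C[2])
print(-C[1].T@C[2])
E
```

```text
time_s 2.2
eef_pos [ 0.566  -0.0016  0.254 ]
eef_rot [-3.1414e+00 -2.4000e-03  9.0000e-04]
contact_force [-0.0899  0.1152 -0.19  ]
width 0.0003
joint_pos [ 0.2951  0.3128 -0.4268  1.7178  0.1403  1.1418 -1.7414]
[ 0.64716193 -0.00224432  0.41369401]
```

View pics/wrist1.png

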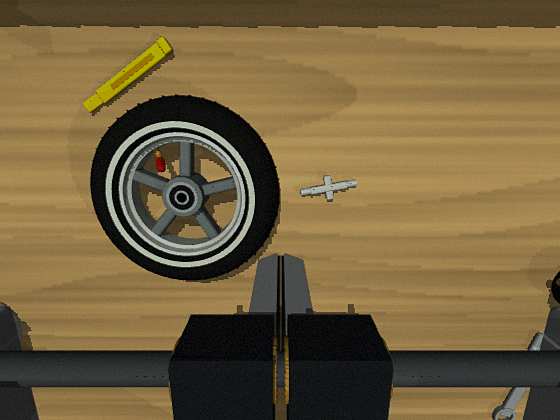

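The wrist picture shows the whole wheel, with its hub at (182,197), the red cap at (160,162) and the pale line at about 75 px radius. The lever lies at the upper left and the key to the right, both clear of the ring.

```bash
python3 - <<'E'
from h import *
w=np.load('w1.npz');C=(w['K'],w['R'],w['t']);p=w['p'];hsv=cv2.cvtColor(p,cv2.COLOR_BGR2HSV)
H,S,V=[hsv[...,i] for i in range(3)]
yy,xx=np.mgrid[:420,:560];near=np.hypot(xx-182,yy-197)<90
m=(near&(S<60)&(V>175)).astype(np.uint8)
ys,xs=np.nonzero(m);h=cv2.convexHull(np.c_[xs,ys].astype(np.int32))[:,0]
c=circ(ray('',h,.052,C));print('line outer',np.round(c,4))
# height check by depth
z=w['d'];P=(np.stack([(xx-C[0][0,2])/C[0][0,0]*z,(yy-C[0][1,2])/C[0][1,1]*z,z],-1)-C[2])@C[1]
r=np.hypot(P[...,0]-c[0],P[...,1]-c[1]);s=(abs(r-.078)<.002)&(z>0)
print('line height',np.percentile(P[s][:,2],[10,50,90]))
for nm,mm in (('red',near&((H<8)|(H>172))&(S>150)&(V>60)),('brass',near&(np.hypot(xx-182,yy-197)<55)&(H>12)&(H<30)&(S>170)&(V>100))):
    k,l,st,ce=cv2.connectedComponentsWithStats(mm.astype(np.uint8))
    for j in range(1,k):
        if st[j,4]>8:
            q=ray('',ce[j],.043,C)[0];e=q[:2]-c[:2];print(nm,st[j,4],ce[j],q,'r',np.hypot(*e),'ang',np.degrees(np.arctan2(e[1],e[0])))
# hub
K,R,t=C
E
```

```text
line outer [0.5668 0.1073 0.0806]
line height [0.05083525 0.0519682  0.34934779]
red 108 [159.90740741 163.94444444] [0.60248949 0.1290656  0.043     ] r 0.04186313371096377 ang 31.381962609325335
brass 22 [157.63636364 153.72727273] [0.61343029 0.1304577  0.043     ] r 0.052123754608500536 ang 26.41949798897461
```

Emit:
servo_tool:
  plan:
    - [[1.5,-3.5,1],[0,0,0],0]
    - [[3.5,-7.5,3],[0,0,0],0]
    - [[5.5,-11.5,6],[0,0,0],0]
    - [[6.8,-14.9,10],[0,0,0],0]
    - [[6.8,-14.9,13],[0,0,0],0]
    - [[6.8,-14.9,15.5],[0,0,0],0]
    - [[6.8,-14.9,16.4],[0,0,0],0]
    - [[6.8,-14.9,16.4],[0,0,0],0]

```text
time_s: 3.25
eef_pos: [0.6342, 0.1461, 0.0905]
eef_rot: [3.141, -0.002, -0.0]
contact_force: [-0.6, -0.5, -0.0]
width: 0.0004
grip_force: 0.0
```

Emit:
servo_tool:
  plan:
    - [[0,0,0.4],[0,0,0],0]
    - [[0,0,0.8],[0,0,0],0]
    - [[0,0,1.1],[0,0,0],0]
    - [[0,0,1.3],[0,0,0],0]
    - [[0,0,1.5],[0,0,0],0]
    - [[0,0,1.6],[0,0,0],0]
    - [[0,0,1.7],[0,0,0],0]
    - [[0,0,1.7],[0,0,0],0]

```text
time_s: 4.25
eef_pos: [0.6341, 0.1472, 0.0732]
eef_rot: [-3.142, 0.0, 0.0]
contact_force: [0.1, -0.5, -0.5]
width: 0.0006
grip_force: 0.0
```

Next I'll feel down in small steps.

Emit:
servo_tool:
  plan:
    - [[0,0,0.05],[0,0,0],0]
    - [[0,0,0.1],[0,0,0],0]
    - [[0,0,0.15],[0,0,0],0]
    - [[0,0,0.2],[0,0,0],0]
    - [[0,0,0.25],[0,0,0],0]
    - [[0,0,0.3],[0,0,0],0]
    - [[0,0,0.3],[0,0,0],0]
    - [[0,0,0.3],[0,0,0],0]

```text
time_s: 5.25
eef_pos: [0.6342, 0.1472, 0.0704]
eef_rot: [-3.142, 0.0, -0.0]
contact_force: [-0.4, -0.7, 3.3]
width: 0.0003
grip_force: 1.5
```

```bash
python3 - <<'E'
import numpy as np
for k in range(13):
    a0=np.radians(31-30*k);a=a0-np.radians(3.75*np.arange(1,9))
    print(31-30*k,[[round(7.8*(np.cos(b)-np.cos(a0)),2),round(-7.8*(np.sin(b)-np.sin(a0)),2)] for b in a])
E
```

```text
31 [[np.float64(0.25), np.float64(0.45)], [np.float64(0.47), np.float64(0.91)], [np.float64(0.66), np.float64(1.38)], [np.float64(0.81), np.float64(1.87)], [np.float64(0.94), np.float64(2.36)], [np.float64(1.03), np.float64(2.86)], [np.float64(1.09), np.float64(3.37)], [np.float64(1.11), np.float64(3.88)]]
1 [[np.float64(-0.01), np.float64(0.51)], [np.float64(-0.05), np.float64(1.02)], [np.float64(-0.12), np.float64(1.52)], [np.float64(-0.23), np.float64(2.02)], [np.float64(-0.37), np.float64(2.51)], [np.float64(-0.54), np.float64(2.99)], [np.float64(-0.74), np.float64(3.46)], [np.float64(-0.98), np.float64(3.92)]]
-29 [[np.float64(-0.26), np.float64(0.44)], [np.float64(-0.55), np.float64(0.86)], [np.float64(-0.87), np.float64(1.26)], [np.float64(-1.21), np.float64(1.64)], [np.float64(-1.58), np.float64(1.99)], [np.float64(-1.97), np.float64(2.32)], [np.float64(-2.38), np.float64(2.63)], [np.float64(-2.8), np.float64(2.9)]]
-59 [[np.float64(-0.45), np.float64(0.25)], [np.float64(-0.91), np.float64(0.47)], [np.float64(-1.38), np.float64(0.66)], [np.float64(-1.87), np.float64(0.81)], [
[... 2309 characters left out ...]
.54)], [np.float64(3.46), np.float64(0.74)], [np.float64(3.92), np.float64(0.98)]]
-299 [[np.float64(0.44), np.float64(0.26)], [np.float64(0.86), np.float64(0.55)], [np.float64(1.26), np.float64(0.87)], [np.float64(1.64), np.float64(1.21)], [np.float64(1.99), np.float64(1.58)], [np.float64(2.32), np.float64(1.97)], [np.float64(2.63), np.float64(2.38)], [np.float64(2.9), np.float64(2.8)]]
-329 [[np.float64(0.25), np.float64(0.45)], [np.float64(0.47), np.float64(0.91)], [np.float64(0.66), np.float64(1.38)], [np.float64(0.81), np.float64(1.87)], [np.float64(0.94), np.float64(2.36)], [np.float64(1.03), np.float64(2.86)], [np.float64(1.09), np.float64(3.37)], [np.float64(1.11), np.float64(3.88)]]
```

Emit:
servo_tool:
  plan:
    - [[0.25,0.45,0.02],[0,0,0],0]
    - [[0.47,0.91,0.03],[0,0,0],0]
    - [[0.66,1.38,0.03],[0,0,0],0]
    - [[0.81,1.87,0.03],[0,0,0],0]
    - [[0.94,2.36,0.03],[0,0,0],0]
    - [[1.03,2.86,0.03],[0,0,0],0]
    - [[1.09,3.37,0.03],[0,0,0],0]
    - [[1.11,3.88,0.03],[0,0,0],0]

```text
time_s: 6.25
eef_pos: [0.6454, 0.1081, 0.07]
eef_rot: [-3.141, 0.0, -0.0]
contact_force: [-0.1, 3.8, 4.8]
width: 0.0007
grip_force: 2.3
```

Emit:
servo_tool:
  plan:
    - [[0,0.51,0],[0,0,0],0]
    - [[-0.05,1.02,0],[0,0,0],0]
    - [[-0.12,1.52,0],[0,0,0],0]
    - [[-0.23,2.02,0],[0,0,0],0]
    - [[-0.37,2.51,0],[0,0,0],0]
    - [[-0.54,2.99,0],[0,0,0],0]
    - [[-0.74,3.46,0],[0,0,0],0]
    - [[-0.98,3.92,0],[0,0,0],0]

```text
time_s: 7.25
eef_pos: [0.6353, 0.0688, 0.07]
eef_rot: [3.142, -0.0, 0.0]
contact_force: [2.4, 3.7, 4.5]
width: 0.0002
grip_force: 2.4
```

```bash
cat > chk.py <<'E'
from h import *
o=cv2.imread('pics/side0.png');p,_=arm.grab_frame('side')
def f(p):
    q=p[210:292,183:285];h=cv2.cvtColor(q,cv2.COLOR_BGR2HSV);r=((h[...,0]<10)|(h[...,0]>172))&(h[...,1]>130)&(h[...,2]>60)
    ys,xs=np.nonzero(r);m=ray('side',[xs.mean()+183,ys.mean()+210],.044)[0];return len(xs),m
print(f(o),f(p))
# template match of hub region
t=o[235:258,220:248];r=cv2.matchTemplate(p[225:268,208:260],t,cv2.TM_CCOEFF_NORMED);print('hub shift px',np.array(cv2.minMaxLoc(r)[3])-[12,10],r.max())
s=arm.observe();print(s['contact_force'],s['eef_pos'],s['joint_pos'])
E
python3 chk.py
```

```text
(25, array([0.60033551, 0.13088059, 0.044     ])) (23, array([0.60106426, 0.13084435, 0.044     ]))
hub shift px [0 0] 0.65669113
[1.25302853 3.26739437 4.97050437] [0.63510706 0.06812706 0.06992792] [ 0.13084908  0.64798658 -0.39568304  1.67929341  0.30793638  0.87660701
 -1.96308776]
```

The wheel hasn't moved, so I'll carry on.

Emit:
servo_tool:
  plan:
    - [[-0.26,0.44,0],[0,0,0],0]
    - [[-0.55,0.86,0],[0,0,0],0]
    - [[-0.87,1.26,0],[0,0,0],0]
    - [[-1.21,1.64,0],[0,0,0],0]
    - [[-1.58,1.99,0],[0,0,0],0]
    - [[-1.97,2.32,0],[0,0,0],0]
    - [[-2.38,2.63,0],[0,0,0],0]
    - [[-2.8,2.9,0],[0,0,0],0]

```text
time_s: 8.3
eef_pos: [0.6072, 0.0399, 0.07]
eef_rot: [3.142, -0.0, 0.0]
contact_force: [4.0, 2.4, 5.0]
width: 0.0004
grip_force: 2.4
```

Emit:
servo_tool:
  plan:
    - [[-0.45,0.25,0],[0,0,0],0]
    - [[-0.91,0.47,0],[0,0,0],0]
    - [[-1.38,0.66,0],[0,0,0],0]
    - [[-1.87,0.81,0],[0,0,0],0]
    - [[-2.36,0.94,0],[0,0,0],0]
    - [[-2.86,1.03,0],[0,0,0],0]
    - [[-3.37,1.09,0],[0,0,0],0]
    - [[-3.88,1.11,0],[0,0,0],0]

```text
time_s: 9.3
eef_pos: [0.5683, 0.029, 0.0699]
eef_rot: [3.142, -0.001, -0.0]
contact_force: [4.7, 0.1, 5.7]
width: 0.0003
grip_force: 2.5
```

Emit:
servo_tool:
  plan:
    - [[-0.51,0,0],[0,0,0],0]
    - [[-1.02,-0.05,0],[0,0,0],0]
    - [[-1.52,-0.12,0],[0,0,0],0]
    - [[-2.02,-0.23,0],[0,0,0],0]
    - [[-2.51,-0.37,0],[0,0,0],0]
    - [[-2.99,-0.54,0],[0,0,0],0]
    - [[-3.46,-0.74,0],[0,0,0],0]
    - [[-3.92,-0.98,0],[0,0,0],0]

```text
time_s: 10.3
eef_pos: [0.529, 0.039, 0.0699]
eef_rot: [3.142, -0.0, -0.0]
contact_force: [3.5, -1.8, 4.7]
width: 0.001
grip_force: 2.5
```

Emit:
servo_tool:
  plan:
    - [[-0.44,-0.26,0],[0,0,0],0]
    - [[-0.86,-0.55,0],[0,0,0],0]
    - [[-1.26,-0.87,0],[0,0,0],0]
    - [[-1.64,-1.21,0],[0,0,0],0]
    - [[-1.99,-1.58,0],[0,0,0],0]
    - [[-2.32,-1.97,0],[0,0,0],0]
    - [[-2.63,-2.38,0],[0,0,0],0]
    - [[-2.9,-2.8,0],[0,0,0],0]

```text
time_s: 11.3
eef_pos: [0.5001, 0.0671, 0.0699]
eef_rot: [3.142, -0.0, -0.001]
contact_force: [1.2, -3.7, 5.0]
width: 0.0006
grip_force: 2.4
```

```bash
python3 chk.py
```

```text
(25, array([0.60033551, 0.13088059, 0.044     ])) (24, array([0.60088493, 0.13105501, 0.044     ]))
hub shift px [0 0] 0.9868973
[ 0.9151025  -2.54801735  4.71086619] [0.49980709 0.06776469 0.06990549] [ 0.1635096   0.45519558 -0.43257176  2.01979694  0.28154327  0.72393268
 -2.01345813]
```

Emit:
servo_tool:
  plan:
    - [[-0.25,-0.45,0],[0,0,0],0]
    - [[-0.47,-0.91,0],[0,0,0],0]
    - [[-0.66,-1.38,0],[0,0,0],0]
    - [[-0.81,-1.87,0],[0,0,0],0]
    - [[-0.94,-2.36,0],[0,0,0],0]
    - [[-1.03,-2.86,0],[0,0,0],0]
    - [[-1.09,-3.37,0],[0,0,0],0]
    - [[-1.11,-3.88,0],[0,0,0],0]

```text
time_s: 12.35
eef_pos: [0.4892, 0.106, 0.0699]
eef_rot: [-3.142, 0.0, 0.0]
contact_force: [0.1, -4.7, 5.3]
width: 0.0006
grip_force: 2.4
```

Emit:
servo_tool:
  plan:
    - [[0,-0.51,0],[0,0,0],0]
    - [[0.05,-1.02,0],[0,0,0],0]
    - [[0.12,-1.52,0],[0,0,0],0]
    - [[0.23,-2.02,0],[0,0,0],0]
    - [[0.37,-2.51,0],[0,0,0],0]
    - [[0.54,-2.99,0],[0,0,0],0]
    - [[0.74,-3.46,0],[0,0,0],0]
    - [[0.98,-3.92,0],[0,0,0],0]

```text
time_s: 13.35
eef_pos: [0.4992, 0.1453, 0.0699]
eef_rot: [-3.142, 0.0, 0.0]
contact_force: [-2.2, -3.8, 4.6]
width: 0.0007
grip_force: 2.4
```

Emit:
servo_tool:
  plan:
    - [[0.26,-0.44,0],[0,0,0],0]
    - [[0.55,-0.86,0],[0,0,0],0]
    - [[0.87,-1.26,0],[0,0,0],0]
    - [[1.21,-1.64,0],[0,0,0],0]
    - [[1.58,-1.99,0],[0,0,0],0]
    - [[1.97,-2.32,0],[0,0,0],0]
    - [[2.38,-2.63,0],[0,0,0],0]
    - [[2.8,-2.9,0],[0,0,0],0]

```text
time_s: 14.35
eef_pos: [0.5274, 0.1742, 0.07]
eef_rot: [-3.141, 0.0, 0.0]
contact_force: [-2.6, -1.2, 4.0]
width: 0.0005
grip_force: 2.5
```

```bash
python3 chk.py
```

```text
(25, array([0.60033551, 0.13088059, 0.044     ])) (0, array([nan, nan, nan]))
hub shift px [-10  -6] 0.3325088
[-1.91247911 -0.6078884   3.4424251 ] [0.52784746 0.17454491 0.07001182] [-0.03043894  0.53114419 -0.4344585   1.89447714  0.30723588  0.78101683
 -2.20334537]chk.py:5: RuntimeWarning: Mean of empty slice.
  ys,xs=np.nonzero(r);m=ray('side',[xs.mean()+183,ys.mean()+210],.044)[0];return len(xs),m
  ret = ret.dtype.type(ret / rcount)
```

The gripper now hides the wheel in the side view. The force is still steady and light, so I'll finish the turn.

Emit:
servo_tool:
  plan:
    - [[0.45,-0.25,0.02],[0,0,0],0]
    - [[0.91,-0.47,0.02],[0,0,0],0]
    - [[1.38,-0.66,0.02],[0,0,0],0]
    - [[1.87,-0.81,0.02],[0,0,0],0]
    - [[2.36,-0.94,0.02],[0,0,0],0]
    - [[2.86,-1.03,0.02],[0,0,0],0]
    - [[3.37,-1.09,0.02],[0,0,0],0]
    - [[3.88,-1.11,0.02],[0,0,0],0]

```text
time_s: 15.4
eef_pos: [0.5659, 0.1855, 0.0697]
eef_rot: [-3.141, -0.0, 0.001]
contact_force: [-5.1, -0.3, 6.5]
width: 0.0004
grip_force: 2.9
```

Emit:
servo_tool:
  plan:
    - [[0.51,0,0],[0,0,0],0]
    - [[1.02,0.05,0],[0,0,0],0]
    - [[1.52,0.12,0],[0,0,0],0]
    - [[2.02,0.23,0],[0,0,0],0]
    - [[2.51,0.37,0],[0,0,0],0]
    - [[2.99,0.54,0],[0,0,0],0]
    - [[3.46,0.74,0],[0,0,0],0]
    - [[3.92,0.98,0],[0,0,0],0]

```text
time_s: 16.4
eef_pos: [0.6052, 0.1761, 0.0699]
eef_rot: [-3.14, -0.001, -0.0]
contact_force: [-4.0, 2.1, 6.3]
width: 0.0006
grip_force: 2.7
```

Emit:
servo_tool:
  plan:
    - [[0.44,0.26,0],[0,0,0],0]
    - [[0.86,0.55,0],[0,0,0],0]
    - [[1.26,0.87,0],[0,0,0],0]
    - [[1.64,1.21,0],[0,0,0],0]
    - [[1.8,1.38,0],[0,0,0],0]
    - [[1.8,1.38,0],[0,0,0],0]
    - [[1.8,1.38,0],[0,0,0],0]
    - [[1.8,1.38,0],[0,0,0],0]

```text
time_s: 17.4
eef_pos: [0.6235, 0.1619, 0.07]
eef_rot: [-3.141, -0.0, -0.001]
contact_force: [1.5, 3.0, 5.1]
width: 0.0002
grip_force: 2.4
```

```bash
python3 - <<'E'
from h import *
for n in('scene',):
    p,_=arm.grab_frame(n);cv2.imwrite('pics/s5.png',cv2.resize(p[170:290,250:410],None,fx=4,fy=4))
E
```

```text
(no output)
```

View pics/s5.png

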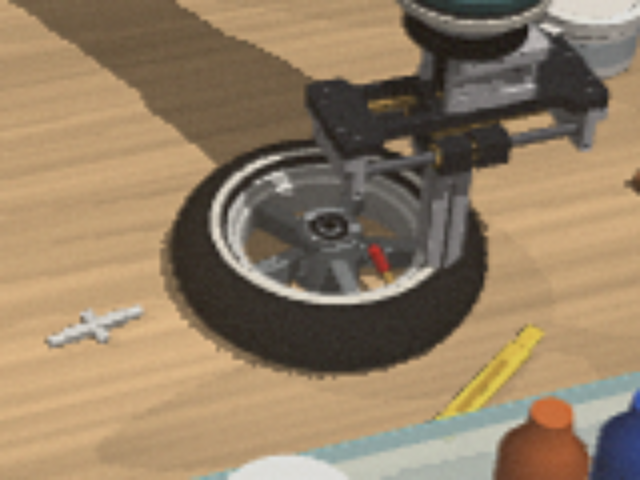

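The picture shows the fingers on the line just short of the valve, with the red cap at (378,258) in the crop; the wheel, key and lever are in place. I'll finish at the valve with a slight overrun, then lift.

Emit:
servo_tool:
  plan:
    - [[0.3,0.35,0],[0,0,0],0]
    - [[0.6,0.75,0],[0,0,0],0]
    - [[0.85,1.1,0],[0,0,0],0]
    - [[1.05,1.45,0],[0,0,0],0]
    - [[1.05,1.45,0],[0,0,0],0]
    - [[1.25,1.8,0],[0,0,0],0]
    - [[1.4,2.15,0],[0,0,0],0]
    - [[1.4,2.15,0],[0,0,0],0]

```text
time_s: 18.45
eef_pos: [0.6373, 0.1395, 0.0697]
eef_rot: [3.142, -0.001, -0.0]
contact_force: [-1.6, 2.5, 5.5]
width: 0.0005
grip_force: 2.9
```

Emit:
servo_tool:
  plan:
    - [[0,0,-0.5],[0,0,0],0]
    - [[0,0,-1.5],[0,0,0],0]
    - [[0,0,-3],[0,0,0],0]
    - [[0,0,-5],[0,0,0],0]
    - [[0,0,-8],[0,0,0],0]
    - [[0,0,-11],[0,0,0],0]
    - [[0,0,-13],[0,0,0],0]
    - [[0,0,-13],[0,0,0],0]

```text
time_s: 19.45
eef_pos: [0.6377, 0.14, 0.2015]
eef_rot: [-3.141, 0.0, -0.004]
contact_force: [-0.0, 0.1, -0.6]
width: -0.0003
grip_force: 0.0
```

```bash
python3 chk.py; python3 -c "
from cell import arm
print(arm.close_job())"
```

```text
(25, array([0.60033551, 0.13088059, 0.044     ])) (23, array([0.60065826, 0.13103361, 0.044     ]))
hub shift px [0 0] 0.91422975
[ 0.41334549 -0.18552472 -0.50113276] [0.63718216 0.13981391 0.20003854] [ 0.05882327  0.52651471 -0.45431445  1.55210011  0.24776914  1.11993943
 -2.02143889]
the job is handed in; nothing more can be done
None
```

The fingertips made one full clockwise turn along the moulded line, from the valve back to the valve, pressing with about 3–7 N at the readings; they then lifted clear, the wheel showed no measurable shift, and the job was handed in at about 19.5 s (no verdict was returned).

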